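# Clear the jammed bolt feed tube

### The job

A rusty bolt is stuck at the bottom of the milky clear tilting tube. Tip the tube upright until it stops, then take the long push rod with the orange grip out of its stand, push it all the way down the tube so that the bolt drops into the blue tray underneath, and leave the rod standing in the upright tube with its flange down on the mouth. Leave the short rod with the black grip in the stand.

Things in the scene. Friction and masses are not known exactly. Their poses are not given: they have to be found in the camera images.
- fixture: blue steel base, bolted down: an open catch tray 68 (x) by 130 (y) by 20 mm high (walls and floor 4 mm), with two cheeks 8 mm thick, 36 mm wide (y) and 100 mm high at x = +-38 mm that carry the tube between them. Origin: centre of its underside. The hinge axis of the tube runs along the fixture's x axis, 90 mm above the origin.
- tube (a joint): lean of the clear tube about the hinge, rad: 0 = upright against a stop, growing as the mouth leans to the fixture's -y side (starts at about 0.55, limit 0.85). A friction of 0.15 N m, 2 to 5 N at the mouth, keeps it where it is left; push the slick mouth from the side it leans to, towards the fixture's +y, to set it upright (its lowest rim point rises from 141 to 165 mm above the worktop as it turns).
- tube_mouth (a point): centre of the milky clear tube's open mouth (rim plane), 75 mm from the hinge; z along the tube, out of the mouth. Tube 26 mm outside, 20 mm bore, open at its lower end 111 mm below the mouth; a 27 mm deep funnel widens it to 49 mm outside, 43 mm inside at the mouth. Upright, the mouth is 165 mm above the worktop; leaning, its rim still stands above the cheeks, free to be pushed.
- bolt_mid (a point): middle of the rusty hex bolt stuck head up in the tube (30 mm long along its own y, head 14 mm wide). It hangs between two sprung brass bars that leave a slot about 10 mm wide across the bore 102 mm below the mouth, so that its head stands about 80 mm below the mouth; pushing it down through the slot takes roughly 4 to 12 N, and it is free once the rod is fully in.
- push_rod: long rod, standing in one of the two holes (84 mm apart) of an aluminium stand 125 mm high. Origin: on its axis, underside of the steel flange (42 mm diameter, 4 mm thick) that rests on the stand and in the end on the tube's mouth; z up the rod. Below: shank 10 mm thick, 110 mm long. Above the flange: orange ribbed grip 25 mm thick, 44 mm high (4 to 48 mm above the origin). Loose, 0.14 kg.
- short_rod: the short rod, in the other hole: same flange and grip, but the grip is black and the shank only 60 mm long. Origin as for the long rod. It stays in the stand.
- rod_tip (a point): lower end of the long rod's shank, 110 mm below its flange's underside
Not all that is in view belongs to the job. What is shaped like the push_rod but purple is not meant.

How it is judged:
By the outcome, as a careful person would: the job done as asked, in the order asked, and still so for the second after the job is handed in, with the robot touching nothing.
It also fails if it takes over 66 s, if anything falls off the work surface, if the arm or the gripper's body presses on something with over 40 N, if the wrist force passes 120 N, or if a joint passes its speed limit or range.

### The arm

A 7-joint arm with a two-finger parallel gripper is mounted at the origin on a cart in front of the work surface, level with it; the furniture and walls round the work are solid. World frame = base frame: x ahead of the robot, y to its left, z up, the work surface at z = 0. Lengths are in mm, angles in rad, forces in N, time in s.
With the tool pointing down it reaches from about 425 to 925 mm from the base axis. Payload 6.8 kg.
Tool frame: the origin (TCP) lies on the centre line of the jaws, within the pads' length; the fingertips stand 25 mm ahead of it and the grasp point (between the pads) lies 6 mm ahead of it; z points along the fingers, y is the line along which they close (so a half turn about z gives the same grasp; the last joint's range is limited). The gripper opens to 85 mm and grips with 20 to 120 N. Pads are 22 mm wide; open, the fingers measure 114 mm over their backs; the gripper's body (76 mm by 85 mm) begins 54 mm behind the grasp point. The pads swing forward as they close: fully open they stand 13 mm farther back than shut.
Start: joints at [1.233, 0.477, 0.022, 1.555, -0.011, 1.109, -0.083], TCP at [153.761, -657.27, 256.308] pointing down, gripper open.
Joint ranges: [-2.96, 2.96], [-0.34, 2.1], [-1.41, 1.46], [0.24, 2.44], [-1.37, 4.51], [0.17, 1.92], [-2.96, 2.96]. Speed limits (rad/s): [2.39, 2.39, 3.14, 3.14, 3.14, 3.14, 3.14].

### API

Orientations are given as a 3x3 rotation matrix whose columns are the frame's x, y, z axes.
In Python, from bench import readout, optics, arm gives the robot as it stands.
- The arm moves only by the tool apply_moves, never from a script. Its argument "moves" is a list of rows, each an object with "delta_pos": the shift along the tool's x, y, z in m, a list of three; "yaw": the turn about the tool's z in rad; "claw": the finger opening in m, from 0 to 0.0854. In form: [{"delta_pos": [x, y, z], "yaw": yaw, "claw": claw}, ...]. A call has 1 to 20 rows; each row shifts and turns the commanded pose from where the row before left it, along the tool's axes as they then stand; what a row does not reach is not made up. A row lasts 1/8 s, in which the tool goes at most 62.5 mm and 10.7 degrees, less where a joint would pass 70% of its speed; a pose out of reach is approached as far as the arm can. A call with a gripper value outside its range is refused whole. The fingers move at their own pace and stop on an object; the grip force is fixed at half the most. Time passes only in rows, so rows that do not move let the fingers close. It gives the time, the measured TCP pose, the force, the opening and the grip force at its end, in the units of the state.
- readout.read_state(): the state, without advancing time (a new reading comes with each control period).
- optics.capture(name): name is "scene" or "top" or "wrist"; returns a dict with "image" (400x640x3 uint8, red, green, blue), "fov_y" (degrees; the focal length in pixels is half the picture's height over the tangent of half this angle, whatever the lens; pixels are square), "cx", "cy" (the principal point, pixels), "R" (3x3) and "t" (3): a world point X has camera coordinates R X + t. Camera axes: x right, y down, z forward; pixel columns grow to the right and rows downward; lengths in mm; the calibration is good to about 2 mm. The wrist camera is an equidistant fisheye: a pixel r from the principal point sees the ray r / f radians off the axis. A picture is of the moment at which its call begins. There is no depth.
- arm.hand_in(): hands the job in; it is judged then, once.
The state is a dict: "time_s": time; "joint_positions": joint angles; "qd": joint speeds; "tau": joint torques, N m; "tcp_pos": TCP position; "tcp_rot": TCP orientation; "ft_force": force on the tool from outside, world axes, zero at the start; "wrist_torque": the same for the moment, N m; "gripper_width": opening from 0.0 (shut) to 1.0 (fully open); "gripper_force": force on a finger pad.
Only numpy, scipy, OpenCV 4.12 (cv2) and the standard library are available. Lean on these libraries where they do the work, as an engineer would, in place of code of your own. Each camera call takes 0.05 s, during which the arm holds its last target. There are 200 camera calls.

## Working session

There is one attempt and no reset: what is moved stays moved. The work goes in short steps, Python scripts to look and compute and a tool call to move; the robot and the scene stay as the last step left them, time stands still between calls to the robot, and variables do not carry over. Pictures are saved under pics/ and viewed, at most 10 in all, crops included, and the job is handed in when it is done.

Besides the shell and the picture viewer there is one more tool, called after "Emit:" as name([rows], argument=value, ...), one row to a line, values as JSON. apply_moves: Moves the arm, as the interface text tells. Its arguments: {"type":"object","properties":{"moves":{"type":"array","items":{"type":"object","properties":{"delta_pos":{"type":"array","items":{"type":"number"}},"yaw":{"type":"number"},"claw":{"type":"number"}}}}},"required":["moves"]}

```bash
mkdir -p pics
cat > h.py <<'E'
import numpy as np, cv2
from bench import readout, optics, arm
def cap(n,f=None):
    c=optics.capture(n)
    if f: cv2.imwrite('pics/'+f,cv2.cvtColor(c['image'],cv2.COLOR_RGB2BGR))
    c['f']=200/np.tan(np.radians(c['fov_y']/2)); c['n']=n; c['R']=np.array(c['R']);c['t']=np.array(c['t']); return c
def ray(c,u,v):
    x=(u-c['cx'])/c['f'];y=(v-c['cy'])/c['f']
    if c['n']=='wrist':
        r=np.hypot(x,y); d=np.array([x/r*np.sin(r),y/r*np.sin(r),np.cos(r)]) if r>0 else np.array([0,0,1.])
    else: d=np.array([x,y,1.])
    d=c['R'].T@d; return -c['R'].T@c['t'], d/np.linalg.norm(d)
def onz(c,u,v,z):
    o,d=ray(c,u,v); return o+d*(z-o[2])/d[2]
def proj(c,X):
    p=c['R']@np.array(X,float)+c['t']
    if c['n']=='wrist':
        r=np.hypot(p[0],p[1]); a=np.arctan2(r,p[2])*c['f']; return c['cx']+a*p[0]/r, c['cy']+a*p[1]/r
    return c['cx']+c['f']*p[0]/p[2], c['cy']+c['f']*p[1]/p[2]
def tri(a,b):
    (o1,d1),(o2,d2)=a,b
    A=np.stack([d1,-d2],1); s=np.linalg.lstsq(A,o2-o1,rcond=None)[0]
    p,q=o1+s[0]*d1,o2+s[1]*d2; return (p+q)/2, np.linalg.norm(p-q)
E
python3 - <<'E'
from h import *
for n in ('scene','top','wrist'):
    c=cap(n,n+'.png'); print(n,c['fov_y'],c['cx'],c['cy'],-c['R'].T@c['t'],c['R'].round(2).tolist())
s=readout.read_state();print(s['tcp_rot'],s['ft_force'],s['time_s'])
a=[cv2.imread('pics/'+n+'.png') for n in('scene','top')]
cv2.imwrite('pics/w2.png',np.vstack([a[0],a[1]])[:, :])
E
```

```text
scene 45.11356614770102 322.771724051736 194.00185918600914 [-299.23988085  487.9793066   902.62834432] [[-0.58, -0.81, -0.01], [-0.52, 0.38, -0.77], [0.63, -0.44, -0.64]]
top 50.77375606727057 322.6152386253398 201.64813826435432 [330.14725276 -76.25063487 967.20087806] [[-0.01, -1.0, -0.01], [-0.99, 0.01, -0.17], [0.17, 0.01, -0.99]]
wrist 65.70646984690485 324.9063099080617 203.30933208768914 [ 220.92160093 -640.6370581   371.84710607] [[0.23, -0.97, -0.0], [-0.94, -0.22, 0.27], [-0.26, -0.06, -0.96]]
[[ 9.73699801e-01  2.27834506e-01 -3.67433669e-04]
 [ 2.27834795e-01 -9.73698912e-01  1.31708134e-03]
 [-5.76931879e-05 -1.36615601e-03 -9.99999065e-01]] [ 0.23463279 -0.15311753  0.07427857] 0.15
```

View pics/scene.png

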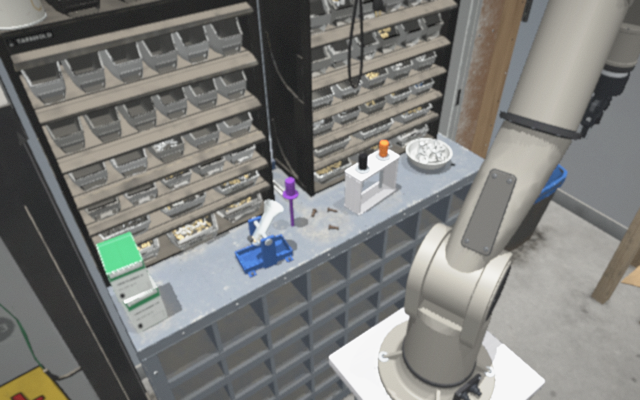

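View pics/top.png

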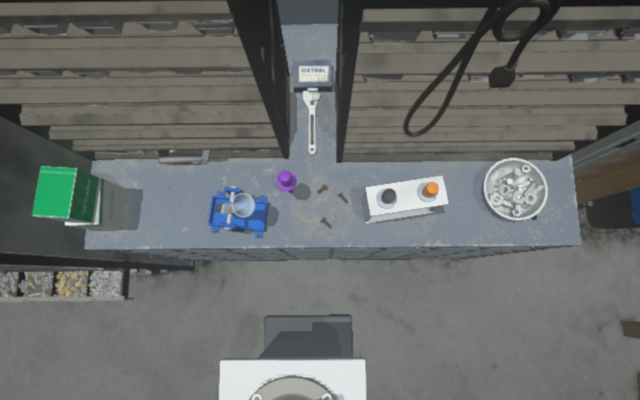

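Candidates: orange grip in the stand, scene (384,147) / top (431,189), is the one wanted. Black grip, (363,160) / (388,196), is the short rod. Purple, (290,188) / (287,181), is a decoy. The tube mouth is at scene (270,210) / top (243,205), and the fixture is at top (240,213).

Run:
```python
from h import *
cs={n:cap(n) for n in('scene','top')}
def blobs(c,lo,hi,box):
    h=cv2.cvtColor(c['image'],cv2.COLOR_RGB2HSV); m=cv2.inRange(h,lo,hi)
    z=np.zeros_like(m); x0,y0,x1,y1=box; z[y0:y1,x0:x1]=m[y0:y1,x0:x1]
    n,l,s,ce=cv2.connectedComponentsWithStats(z); i=1+np.argmax(s[1:,4]); return s[i],ce[i],l==i
R={}
for n,b in(('scene',(340,120,410,190)),('top',(400,170,460,210))):
    s,ce,m=blobs(cs[n],(5,130,100),(22,255,255),b); print(n,'orange',s,ce); R[n]=ray(cs[n],*ce)
print('orange grip',tri(R['scene'],R['top']))
for n,b in(('scene',(220,190,310,290)),('top',(195,170,285,250))):
    s,ce,m=blobs(cs[n],(100,120,60),(125,255,255),b); print(n,'blue',s,ce)
    if n=='top':
        r=cv2.minAreaRect(np.argwhere(m)[:,::-1].astype(np.float32)); print(r)
        for p in cv2.boxPoints(r): print(p,onz(cs[n],*p,20).round(1))
S=cs['scene']['image'][170:290,200:420]; T=cs['top']['image'][160:250,190:460]
S=cv2.resize(S,None,fx=3,fy=3,interpolation=2);T=cv2.resize(T,None,fx=2.44,fy=2.44,interpolation=2)
W=max(S.shape[1],T.shape[1]); f=lambda i:cv2.copyMakeBorder(i,0,0,0,W-i.shape[1],0)
cv2.imwrite('pics/c1.png',np.vstack([f(S),f(T)])[:,:,::-1])
```

```text
scene orange [379 140  10  17 131] [383.23664122 147.12977099]
top orange [425 183  13  13 115] [431.75652174 188.70434783]
orange grip (array([ 496.83627738, -284.68789239,  153.82980938]), np.float64(4.302581730877092))
scene blue [ 235  235   58   42 1219] [263.51107465 254.3757178 ]
top blue [ 208  191   60   47 1214] [238.55436573 215.8369028 ]
((237.3719482421875, 213.65245056152344), (57.424400329589844, 41.411827087402344), 6.340191841125488)
[206.54877 231.06099] [430.1 191.9  20. ]
[211.12195 189.90245] [524.9 185.1  20. ]
[268.19513 196.24391] [508.8  53.6  20. ]
[263.62195 237.40245] [414.6  62.7  20. ]
```

View pics/c1.png

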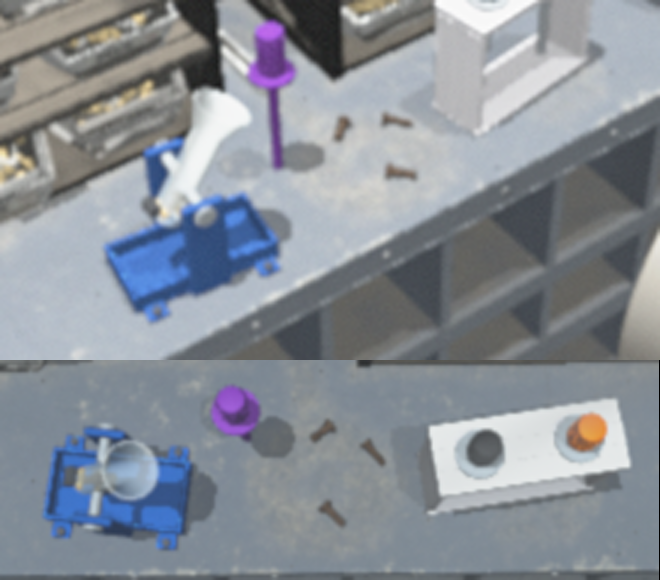

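The crop confirms the orange-grip rod at the far end of the stand. The tube leans towards world -y, so fixture y is roughly world y. Next I move above it.

Emit:
apply_moves([
  {"yaw": 0.175, "claw": 0},
  {"yaw": 0.175, "claw": 0},
  {"delta_pos": [0.0304, -0.0259, 0], "claw": 0},
  {"delta_pos": [0.0304, -0.0259, 0], "claw": 0},
  {"delta_pos": [0.0304, -0.0259, 0], "claw": 0},
  {"delta_pos": [0.0304, -0.0259, 0], "claw": 0},
  {"delta_pos": [0.0304, -0.0259, 0], "claw": 0},
  {"delta_pos": [0.0304, -0.0259, 0], "claw": 0},
  {"delta_pos": [0.0304, -0.0259, 0], "claw": 0},
  {"delta_pos": [0.0304, -0.0259, 0], "claw": 0},
])

```text
schema error: expected keys delta_pos, yaw, claw
```

Emit:
apply_moves([
  {"delta_pos": [-0.0013, -0.04, 0], "claw": 0},
  {"delta_pos": [-0.0013, -0.04, 0], "claw": 0},
  {"delta_pos": [-0.0013, -0.04, 0], "claw": 0},
  {"delta_pos": [-0.0013, -0.04, 0], "claw": 0},
  {"delta_pos": [-0.0013, -0.04, 0], "claw": 0},
  {"delta_pos": [-0.0013, -0.04, 0], "claw": 0},
  {"delta_pos": [-0.0013, -0.04, 0], "claw": 0},
  {"delta_pos": [-0.0013, -0.04, 0], "claw": 0},
  {"delta_pos": [-0.0013, -0.04, 0], "claw": 0},
  {"delta_pos": [-0.0013, -0.04, 0], "claw": 0},
  {"delta_pos": [-0.0013, -0.04, 0], "claw": 0},
  {"delta_pos": [-0.0013, -0.04, 0], "claw": 0},
  {"delta_pos": [-0.0013, -0.04, 0], "claw": 0},
  {"delta_pos": [0, 0, 0], "claw": 0},
])

```text
schema error: expected keys delta_pos, yaw, claw
```

Run:
```python
from h import *
c=cap('wrist','w1.png'); s=readout.read_state(); print(s['tcp_pos'],s['tcp_rot'],s['time_s'])
print(-c['R'].T@c['t'], [proj(c,(467,120,90)),proj(c,(460,80,154))])
```

```text
[ 153.71355785 -657.11369615  255.94907809] [[ 9.73715223e-01  2.27768810e-01 -1.81547688e-04]
 [ 2.27768877e-01 -9.73715058e-01  5.69000955e-04]
 [-4.71750474e-05 -5.95395805e-04 -9.99999822e-01]] 0.3
[ 220.95804031 -640.79378666  372.27173134] [(np.float64(-26.797629064118894), np.float64(-39.52037283876311)), (np.float64(-43.771944935647866), np.float64(-47.33577362748554))]
```

View pics/w1.png

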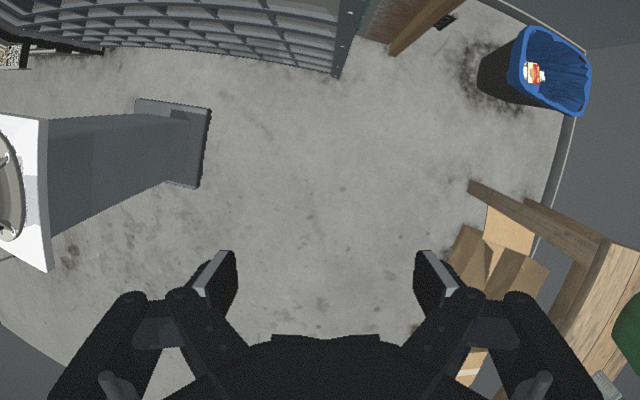

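The moves were refused because every row needs all three keys. The picture shows only the floor and the bin, so nothing has moved. I'm resending the moves.

Emit:
apply_moves([
  {"delta_pos": [0, 0, 0], "yaw": 0.175, "claw": 0},
  {"delta_pos": [0, 0, 0], "yaw": 0.175, "claw": 0},
  {"delta_pos": [0.0304, -0.0259, 0], "yaw": 0, "claw": 0},
  {"delta_pos": [0.0304, -0.0259, 0], "yaw": 0, "claw": 0},
  {"delta_pos": [0.0304, -0.0259, 0], "yaw": 0, "claw": 0},
  {"delta_pos": [0.0304, -0.0259, 0], "yaw": 0, "claw": 0},
  {"delta_pos": [0.0304, -0.0259, 0], "yaw": 0, "claw": 0},
  {"delta_pos": [0.0304, -0.0259, 0], "yaw": 0, "claw": 0},
  {"delta_pos": [0.0304, -0.0259, 0], "yaw": 0, "claw": 0},
  {"delta_pos": [0.0304, -0.0259, 0], "yaw": 0, "claw": 0},
  {"delta_pos": [0, 0, 0], "yaw": 0, "claw": 0},
])

```text
time_s: 1.68
tcp_pos: [424.1, -477.4, 256.2]
tcp_rot: [[0.994, -0.113, 0.002], [-0.113, -0.994, 0.002], [0.002, -0.002, -1.0]]
ft_force: [-0.9, -0.3, 0.4]
gripper_width: 0.005
gripper_force: 0.0
```

Emit:
apply_moves([
  {"delta_pos": [-0.0013, -0.04, 0], "yaw": 0, "claw": 0},
  {"delta_pos": [-0.0013, -0.04, 0], "yaw": 0, "claw": 0},
  {"delta_pos": [-0.0013, -0.04, 0], "yaw": 0, "claw": 0},
  {"delta_pos": [-0.0013, -0.04, 0], "yaw": 0, "claw": 0},
  {"delta_pos": [-0.0013, -0.04, 0], "yaw": 0, "claw": 0},
  {"delta_pos": [-0.0013, -0.04, 0], "yaw": 0, "claw": 0},
  {"delta_pos": [-0.0013, -0.04, 0], "yaw": 0, "claw": 0},
  {"delta_pos": [-0.0013, -0.04, 0], "yaw": 0, "claw": 0},
  {"delta_pos": [-0.0013, -0.04, 0], "yaw": 0, "claw": 0},
  {"delta_pos": [-0.0013, -0.04, 0], "yaw": 0, "claw": 0},
  {"delta_pos": [-0.0013, -0.04, 0], "yaw": 0, "claw": 0},
  {"delta_pos": [-0.0013, -0.04, 0], "yaw": 0, "claw": 0},
  {"delta_pos": [-0.0013, -0.04, 0], "yaw": 0, "claw": 0},
  {"delta_pos": [0, 0, 0], "yaw": 0, "claw": 0},
])

```text
time_s: 3.42
tcp_pos: [465.8, 39.9, 256.6]
tcp_rot: [[0.993, -0.116, 0.001], [-0.116, -0.993, 0.001], [0.001, -0.001, -1.0]]
ft_force: [0.2, -0.6, 0.6]
gripper_width: -0.005
gripper_force: 0.0
```

Run:
```python
from h import *
c=cap('wrist','w2.png'); s=readout.read_state(); print(s['tcp_pos'],s['tcp_rot'],s['time_s'])
print(-c['R'].T@c['t'], [proj(c,(467,120,90)),proj(c,(460,80,154))])
```

```text
[465.66804958  37.82099883 256.38087632] [[ 9.92986734e-01 -1.18225671e-01  1.93729293e-04]
 [-1.18225626e-01 -9.92986732e-01 -2.28891430e-04]
 [ 2.19431460e-04  2.04382387e-04 -9.99999955e-01]] 3.475
[534.2849392   32.54471707 373.05521436] [(np.float64(243.81191060669488), np.float64(200.892684134468)), (np.float64(274.57472455412415), np.float64(225.9239775440048))]
```

View pics/w2.png

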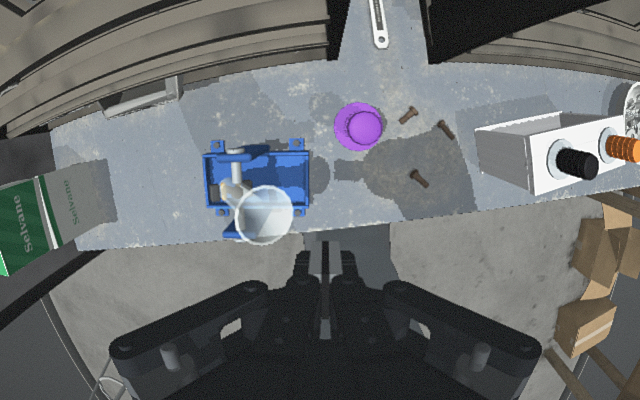

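The wrist view shows the mouth circle centred near (264,215), the tray's far rim corners near (204,154) and (310,153), the far hinge stub near (237,155), and closed fingertips at (325,255). The decoy is at (362,127).

Run:
```python
from h import *
c=cap('wrist')
for p,z in (((264,215),154),((204,154),20),((310,153),20),((308,207),20),((237,152),90)): print(p,onz(c,*p,z).round(1))
t=cap('top')
for p,z in (((243.5,205),154),): print(onz(t,*p,z).round(1))
for p in ((190+47/2.44,160+(522-360)/2.44),(190+188/2.44,160+(536-360)/2.44),(190+190/2.44,160+(451-360)/2.44),(190+53/2.44,160+(447-360)/2.44)): print(onz(t,*p,20).round(1))
```

```text
(264, 215) [469.5  84.4 154. ]
(204, 154) [514.2 179.2  20. ]
(310, 153) [497.   52.1  20. ]
(308, 207) [433.6  62.8  20. ]
(237, 152) [514.8 115.9  90. ]
[466.5  83.4 154. ]
[440.7 186.2  20. ]
[426.4  55.1  20. ]
[506.3  54.4  20. ]
[511.4 183.2  20. ]
```

Emit:
apply_moves([
  {"delta_pos": [-0.004, 0.0134, 0], "yaw": 0, "claw": 0},
  {"delta_pos": [0, 0, 0.03], "yaw": 0, "claw": 0},
  {"delta_pos": [0, 0, 0.03], "yaw": 0, "claw": 0},
  {"delta_pos": [0, 0, 0.03], "yaw": 0, "claw": 0},
  {"delta_pos": [0, 0, 0.014], "yaw": 0, "claw": 0},
  {"delta_pos": [0, 0, 0], "yaw": 0, "claw": 0},
  {"delta_pos": [0, -0.008, 0], "yaw": 0, "claw": 0},
  {"delta_pos": [0, -0.008, 0], "yaw": 0, "claw": 0},
  {"delta_pos": [0, -0.008, 0], "yaw": 0, "claw": 0},
  {"delta_pos": [0, -0.008, 0], "yaw": 0, "claw": 0},
  {"delta_pos": [0, -0.006, 0], "yaw": 0, "claw": 0},
  {"delta_pos": [0, 0, 0], "yaw": 0, "claw": 0},
])

```text
time_s: 5.08
tcp_pos: [464.6, 62.4, 152.4]
tcp_rot: [[0.993, -0.12, -0.0], [-0.12, -0.993, -0.001], [-0.0, 0.001, -1.0]]
ft_force: [-0.7, -2.4, 1.4]
gripper_width: -0.001
gripper_force: 1.2
```

Emit:
apply_moves([
  {"delta_pos": [0, -0.004, 0], "yaw": 0, "claw": 0},
  {"delta_pos": [0, -0.004, 0], "yaw": 0, "claw": 0},
  {"delta_pos": [0, 0, 0], "yaw": 0, "claw": 0},
])

```text
time_s: 5.45
tcp_pos: [465.7, 71.0, 152.3]
tcp_rot: [[0.993, -0.119, 0.0], [-0.119, -0.993, 0.0], [0.0, -0.0, -1.0]]
ft_force: [-0.7, -1.9, 1.5]
gripper_width: 0.001
gripper_force: 1.0
```

Emit:
apply_moves([
  {"delta_pos": [0, -0.003, 0], "yaw": 0, "claw": 0},
  {"delta_pos": [0, -0.003, 0], "yaw": 0, "claw": 0},
  {"delta_pos": [0, -0.002, 0], "yaw": 0, "claw": 0},
  {"delta_pos": [0, 0, 0], "yaw": 0, "claw": 0},
])

```text
time_s: 5.95
tcp_pos: [466.6, 78.8, 152.3]
tcp_rot: [[0.993, -0.119, 0.0], [-0.119, -0.993, 0.0], [0.0, -0.0, -1.0]]
ft_force: [-0.0, -2.4, 2.0]
gripper_width: -0.0
gripper_force: 0.8
```

Emit:
apply_moves([
  {"delta_pos": [0, -0.002, 0], "yaw": 0, "claw": 0},
  {"delta_pos": [0, -0.002, 0], "yaw": 0, "claw": 0},
  {"delta_pos": [0, 0, 0], "yaw": 0, "claw": 0},
])

```text
time_s: 6.32
tcp_pos: [467.1, 82.6, 152.3]
tcp_rot: [[0.993, -0.12, 0.0], [-0.12, -0.993, 0.0], [0.0, -0.0, -1.0]]
ft_force: [-0.5, -2.3, 0.9]
gripper_width: 0.001
gripper_force: 0.9
```

Emit:
apply_moves([
  {"delta_pos": [0, -0.002, 0], "yaw": 0, "claw": 0},
  {"delta_pos": [0, -0.001, 0], "yaw": 0, "claw": 0},
  {"delta_pos": [0, 0, 0], "yaw": 0, "claw": 0},
])

```text
time_s: 6.7
tcp_pos: [467.4, 85.5, 152.2]
tcp_rot: [[0.993, -0.12, -0.0], [-0.12, -0.993, 0.0], [-0.0, -0.0, -1.0]]
ft_force: [-1.0, -1.5, -0.4]
gripper_width: -0.0
gripper_force: 0.8
```

Run:
```python
from h import *
c=cap('wrist','w3.png');t=cap('top')
a=c['image'][120:300,160:360]; b=t['image'][160:250,190:290]
a=cv2.resize(a,None,fx=2,fy=2,interpolation=2);b=cv2.resize(b,(400,360),interpolation=2)
cv2.imwrite('pics/c2.png',np.hstack([a,b])[:,:,::-1])
```

```text
(no output)
```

View pics/c2.png

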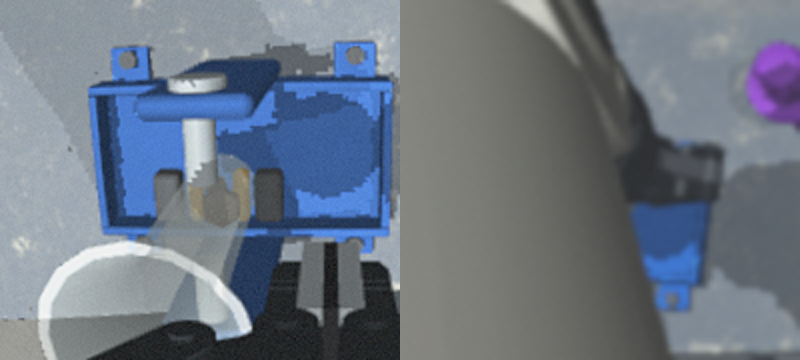

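The wrist crop shows the rim arc centred near crop (145,330), with the tube close to upright and the fingers against its right side. I'll compare this with the projected upright rim.

Run:
```python
from h import *
c=cap('wrist')
ex=np.array([.992,-.125,0]);ey=np.array([.125,.992,0]);ez=np.array([0,0,1.]);o=np.array([472,121,90.])
for q in (0,.1,.2):
    a=np.cos(q)*ez-np.sin(q)*ey; b=np.cos(q)*ey+np.sin(q)*ez
    m=o+75*a
    print(q,[tuple(np.round((np.array(proj(c,m+24*v))-(160,120))*2).astype(int)) for v in (b,ex,-b)])
```

```text
0 [(np.int64(51), np.int64(346)), (np.int64(144), np.int64(246)), (np.int64(274), np.int64(359))]
0.1 [(np.int64(80), np.int64(354)), (np.int64(182), np.int64(246)), (np.int64(312), np.int64(352))]
0.2 [(np.int64(113), np.int64(360)), (np.int64(222), np.int64(245)), (np.int64(347), np.int64(343))]
```

It is near upright. I'll push on gently until it meets the stop.

Emit:
apply_moves([
  {"delta_pos": [0, -0.002, 0], "yaw": 0, "claw": 0},
  {"delta_pos": [0, 0, 0], "yaw": 0, "claw": 0},
])

```text
time_s: 7.1
tcp_pos: [467.6, 86.9, 152.4]
tcp_rot: [[0.993, -0.12, -0.0], [-0.12, -0.993, -0.001], [-0.0, 0.001, -1.0]]
ft_force: [-0.8, -3.7, 2.5]
gripper_width: 0.004
gripper_force: 3.1
```

Emit:
apply_moves([
  {"delta_pos": [0, -0.001, 0], "yaw": 0, "claw": 0},
  {"delta_pos": [0, 0, 0], "yaw": 0, "claw": 0},
])

```text
time_s: 7.35
tcp_pos: [467.6, 87.0, 152.3]
tcp_rot: [[0.993, -0.121, -0.001], [-0.121, -0.993, -0.002], [-0.0, 0.002, -1.0]]
ft_force: [-0.8, -6.7, 3.7]
gripper_width: -0.001
gripper_force: 4.5
```

Emit:
apply_moves([
  {"delta_pos": [0, -0.002, 0], "yaw": 0, "claw": 0},
  {"delta_pos": [0, 0, 0], "yaw": 0, "claw": 0},
])

```text
time_s: 7.6
tcp_pos: [467.6, 87.4, 152.3]
tcp_rot: [[0.992, -0.122, -0.001], [-0.122, -0.992, -0.004], [-0.001, 0.004, -1.0]]
ft_force: [-3.1, -11.3, 6.5]
gripper_width: -0.002
gripper_force: 7.8
```

Emit:
apply_moves([
  {"delta_pos": [0, 0.012, 0], "yaw": 0, "claw": 0},
  {"delta_pos": [0, 0.02, 0], "yaw": 0, "claw": 0},
  {"delta_pos": [0, 0.02, 0], "yaw": 0, "claw": 0},
  {"delta_pos": [0, 0, -0.04], "yaw": 0, "claw": 0},
  {"delta_pos": [0, 0, -0.04], "yaw": 0, "claw": 0},
  {"delta_pos": [0, 0, -0.03], "yaw": 0, "claw": 0},
  {"delta_pos": [0, 0, 0], "yaw": 0, "claw": 0},
])

```text
time_s: 8.48
tcp_pos: [463.3, 39.4, 264.6]
tcp_rot: [[0.993, -0.119, 0.006], [-0.119, -0.993, 0.001], [0.005, -0.002, -1.0]]
ft_force: [0.3, -1.0, 0.3]
gripper_width: -0.003
gripper_force: 0.0
```

Run:
```python
from h import *
c=cap('wrist','w4.png'); s=readout.read_state(); print(s['tcp_pos'],s['ft_force'])
for z in(165,):
  m=np.array([472,121,z]);print([np.round(proj(c,m+24*np.array(v))) for v in ((0,0,0),(1,0,0),(-1,0,0),(0,1,0),(0,-1,0))])
```

```text
[462.25647937  39.12073376 262.98492696] [ 0.12949843  0.17186498 -0.64399287]
[array([219., 216.]), array([213., 185.]), array([226., 245.]), array([192., 219.]), array([248., 212.])]
```

View pics/w4.png

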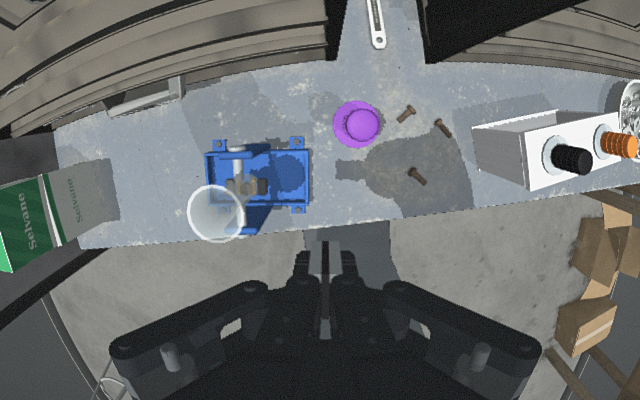

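The tube is upright; its mouth is now at about (216,214), close to the prediction. Next, the rod.

Emit:
apply_moves([
  {"delta_pos": [0.0046, 0.0357, 0], "yaw": 0, "claw": 0},
  {"delta_pos": [0.0046, 0.0357, 0], "yaw": 0, "claw": 0},
  {"delta_pos": [0.0046, 0.0357, 0], "yaw": 0, "claw": 0.06},
  {"delta_pos": [0.0046, 0.0357, 0], "yaw": 0, "claw": 0.06},
  {"delta_pos": [0.0046, 0.0357, 0], "yaw": 0, "claw": 0.06},
  {"delta_pos": [0.0046, 0.0357, 0], "yaw": 0, "claw": 0.06},
  {"delta_pos": [0.0046, 0.0357, 0], "yaw": 0, "claw": 0.06},
  {"delta_pos": [0.0046, 0.0357, 0], "yaw": 0, "claw": 0.06},
  {"delta_pos": [0.0046, 0.0357, 0], "yaw": 0, "claw": 0.06},
  {"delta_pos": [0, 0, 0], "yaw": 0, "claw": 0.06},
  {"delta_pos": [0, 0, 0], "yaw": 0, "claw": 0.06},
])

```text
time_s: 9.9
tcp_pos: [464.1, -284.1, 261.0]
tcp_rot: [[0.993, -0.119, -0.002], [-0.119, -0.993, 0.002], [-0.002, -0.001, -1.0]]
ft_force: [0.6, 0.2, -0.0]
gripper_width: 0.7
gripper_force: 0.0
```

Run:
```python
from h import *
# tube mouth from saved w4 is measured by pixel with same pose later; here the rod
c=cap('wrist','w5.png'); s=readout.read_state(); print(s['tcp_pos'],s['tcp_rot'][0])
h=cv2.cvtColor(c['image'],cv2.COLOR_RGB2HSV); m=cv2.inRange(h,(5,130,60),(22,255,255))
n,l,st,ce=cv2.connectedComponentsWithStats(m); i=1+np.argmax(st[1:,4]); print(st[i],ce[i])
print(onz(c,*ce[i],155), proj(c,(497,-285,173)),proj(c,(497,-285,129)))
```

```text
[ 464.30291603 -283.80583296  261.37459482] [ 0.99298286 -0.11825278 -0.00114787]
[ 299  151   36   39 1102] [317.09255898 170.39745917]
[ 495.67716875 -281.24250821  155.        ] (np.float64(321.7040583576199), np.float64(172.33498138999448)) (np.float64(322.34721892396806), np.float64(162.82007296549835))
```

View pics/w5.png

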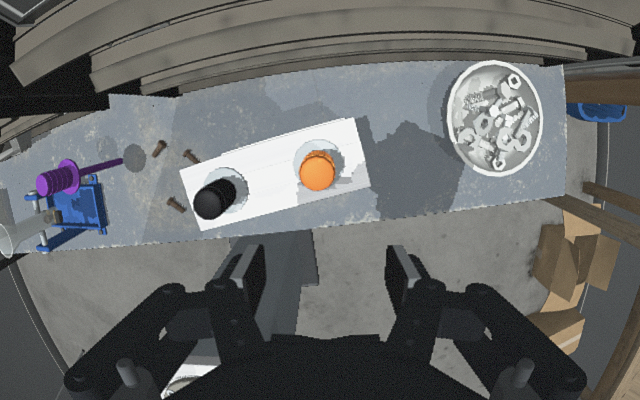

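The orange grip top is at (317,172), between the open fingers' line, and the black one is off to the left at (215,198). I'll go over it and down.

Emit:
apply_moves([
  {"delta_pos": [0.0156, -0.003, 0], "yaw": 0, "claw": 0.06},
  {"delta_pos": [0.0156, -0.003, 0], "yaw": 0, "claw": 0.06},
  {"delta_pos": [0, 0, 0.025], "yaw": 0, "claw": 0.06},
  {"delta_pos": [0, 0, 0.025], "yaw": 0, "claw": 0.06},
  {"delta_pos": [0, 0, 0.025], "yaw": 0, "claw": 0.06},
  {"delta_pos": [0, 0, 0.025], "yaw": 0, "claw": 0.06},
  {"delta_pos": [0, 0, 0], "yaw": 0, "claw": 0.06},
  {"delta_pos": [0, 0, 0], "yaw": 0, "claw": 0.01},
  {"delta_pos": [0, 0, 0], "yaw": 0, "claw": 0.01},
  {"delta_pos": [0, 0, 0], "yaw": 0, "claw": 0.01},
  {"delta_pos": [0, 0, 0], "yaw": 0, "claw": 0.01},
  {"delta_pos": [0, 0, 0], "yaw": 0, "claw": 0.01},
  {"delta_pos": [0, 0, 0], "yaw": 0, "claw": 0.01},
])

```text
time_s: 11.58
tcp_pos: [497.1, -283.3, 163.7]
tcp_rot: [[0.993, -0.12, 0.003], [-0.12, -0.993, -0.001], [0.003, 0.001, -1.0]]
ft_force: [0.2, 1.2, 6.2]
gripper_width: 0.278
gripper_force: 58.8
```

Emit:
apply_moves([
  {"delta_pos": [0, 0, -0.01], "yaw": 0, "claw": 0.01},
  {"delta_pos": [0, 0, -0.018], "yaw": 0, "claw": 0.01},
  {"delta_pos": [0, 0, -0.018], "yaw": 0, "claw": 0.01},
  {"delta_pos": [0, 0, -0.018], "yaw": 0, "claw": 0.01},
  {"delta_pos": [0, 0, -0.018], "yaw": 0, "claw": 0.01},
  {"delta_pos": [0, 0, -0.018], "yaw": 0, "claw": 0.01},
  {"delta_pos": [0, 0, -0.018], "yaw": 0, "claw": 0.01},
  {"delta_pos": [0, 0, -0.018], "yaw": 0, "claw": 0.01},
  {"delta_pos": [0, 0, -0.018], "yaw": 0, "claw": 0.01},
  {"delta_pos": [0, 0, -0.018], "yaw": 0, "claw": 0.01},
  {"delta_pos": [0, 0, 0], "yaw": 0, "claw": 0.01},
])

```text
time_s: 12.95
tcp_pos: [496.8, -283.5, 336.1]
tcp_rot: [[0.993, -0.12, 0.003], [-0.12, -0.993, -0.001], [0.003, 0.001, -1.0]]
ft_force: [-1.3, 0.1, -1.9]
gripper_width: 0.277
gripper_force: 58.8
```

Run:
```python
from h import *
s=readout.read_state(); print(s['tcp_pos'],s['ft_force'],s['gripper_width'])
c=cap('scene'); w=cap('wrist')
i=c['image'][100:280,230:430]; cv2.imwrite('pics/c3.png',np.hstack([cv2.resize(i,(400,360),interpolation=2),cv2.resize(w['image'][100:340,190:456],(400,360))])[:,:,::-1])
# mouth from w4 (pose recomputed): circle (216,214) radius ~29
```

```text
[ 496.75948681 -283.47111971  336.11310145] [-1.30923562  0.08216386 -1.92542413] 0.27708283457213734
```

View pics/c3.png

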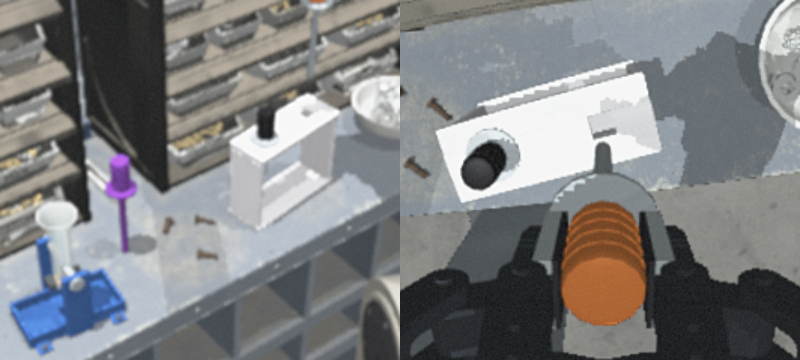

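The rod is held upright with its shank tip near crop (603,150), the hole in the stand is empty, the black rod is still in place, and the tube is upright in the scene view.

Run:
```python
from h import *
s=readout.read_state(); w=cap('wrist'); sc=cap('scene')
T=np.array(s['tcp_pos']); 
print('tip',onz(w,325,198.5,185)-T)
w4=dict(w); sh=np.array([462.26,39.12,262.98])-T; w4['t']=w['t']-w['R']@sh
h=cv2.imread('pics/w4.png'); hs=cv2.cvtColor(h,cv2.COLOR_BGR2HSV)
m=cv2.inRange(hs,(0,0,175),(180,40,255)); m[:178]=0;m[250:]=0;m[:,:180]=0;m[:,252:]=0
p=np.argwhere(m)[:,::-1].astype(np.float32); e=cv2.minEnclosingCircle(p); el=cv2.fitEllipse(cv2.convexHull(p)); print(len(p),e,el)
a=onz(w4,216,213.5,165); b=onz(w4,*el[0],165); print('mouth',a,b)
print('scene',onz(sc,258.5,207.5,165), tri(ray(w4,216,213.5),ray(sc,258.5,207.5)))
```

```text
tip [  -1.2891254     0.96781359 -149.00373995]
1747 ((211.2725067138672, 209.496337890625), 43.685829162597656) ((198.2789306640625, 211.8280792236328), (63.566246032714844, 101.91998291015625), 106.05352783203125)
mouth [472.91590045 121.87363248 165.        ] [475.92449846 136.40383419 165.        ]
scene [470.52695225 124.68441175 165.        ] (array([472.54003229, 123.23836687, 162.73489521]), np.float64(0.9262296330010266))
```

Emit:
apply_moves([
  {"delta_pos": [-0.003, -0.0165, 0], "yaw": 0, "claw": 0.01},
  {"delta_pos": [-0.006, -0.0333, 0], "yaw": 0, "claw": 0.01},
  {"delta_pos": [-0.006, -0.0333, 0], "yaw": 0, "claw": 0.01},
  {"delta_pos": [-0.006, -0.0333, 0], "yaw": 0, "claw": 0.01},
  {"delta_pos": [-0.006, -0.0333, 0], "yaw": 0, "claw": 0.01},
  {"delta_pos": [-0.006, -0.0333, 0], "yaw": 0, "claw": 0.01},
  {"delta_pos": [-0.006, -0.0333, 0], "yaw": 0, "claw": 0.01},
  {"delta_pos": [-0.006, -0.0333, 0], "yaw": 0, "claw": 0.01},
  {"delta_pos": [-0.006, -0.0333, 0], "yaw": 0, "claw": 0.01},
  {"delta_pos": [-0.006, -0.0333, 0], "yaw": 0, "claw": 0.01},
  {"delta_pos": [-0.006, -0.0333, 0], "yaw": 0, "claw": 0.01},
  {"delta_pos": [-0.006, -0.0333, 0], "yaw": 0, "claw": 0.01},
  {"delta_pos": [-0.003, -0.0168, 0], "yaw": 0, "claw": 0.01},
  {"delta_pos": [0, 0, 0], "yaw": 0, "claw": 0.01},
  {"delta_pos": [0, 0, 0], "yaw": 0, "claw": 0.01},
])

```text
time_s: 15.02
tcp_pos: [472.1, 121.6, 334.0]
tcp_rot: [[0.993, -0.12, -0.001], [-0.12, -0.993, -0.001], [-0.0, 0.001, -1.0]]
ft_force: [0.5, -1.3, -2.0]
gripper_width: 0.278
gripper_force: 58.9
```

Run:
```python
from h import *
w=cap('wrist','w6.png'); sc=cap('scene'); s=readout.read_state(); print(s['tcp_pos'])
print([np.round(proj(w,p),1) for p in((472.5,122.5,165),(472,122.5,187))],[np.round(proj(sc,p),1) for p in((472.5,122.5,165),(472,122.5,187))])
a=cv2.resize(w['image'][100:300,225:425],(500,500),interpolation=2);b=cv2.resize(sc['image'][150:250,210:270],(300,500),interpolation=2)
cv2.imwrite('pics/c4.png',np.hstack([a,b])[:,:,::-1])
```

```text
[472.40178115 121.22202959 334.1581691 ]
[array([324.7, 191.4]), array([324.8, 197.8])] [array([258.9, 206.7]), array([258.1, 199.6])]
```

View pics/c4.png

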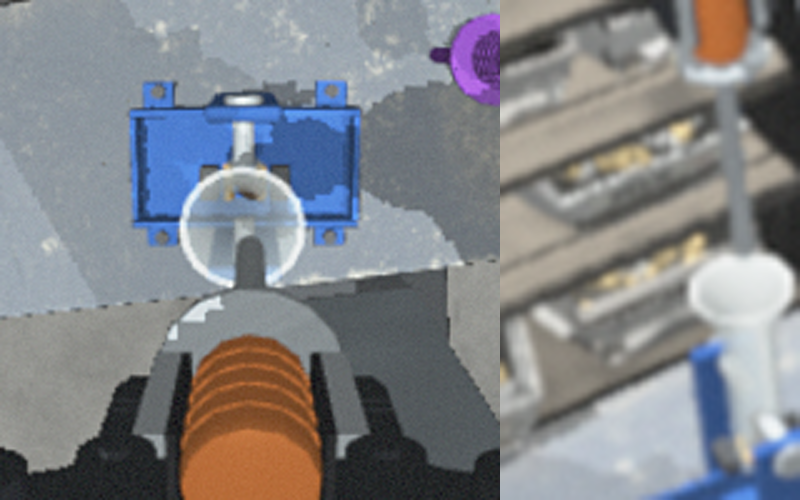

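The tip sits about 3 mm to the right (-y) of the mouth centre (crop (251,242) against (242,227), the rest being parallax). I'll shift it, then descend in stages.

Emit:
apply_moves([
  {"delta_pos": [0, -0.003, 0], "yaw": 0, "claw": 0.01},
  {"delta_pos": [0, 0, 0.012], "yaw": 0, "claw": 0.01},
  {"delta_pos": [0, 0, 0.012], "yaw": 0, "claw": 0.01},
  {"delta_pos": [0, 0, 0.012], "yaw": 0, "claw": 0.01},
  {"delta_pos": [0, 0, 0.008], "yaw": 0, "claw": 0.01},
  {"delta_pos": [0, 0, 0.008], "yaw": 0, "claw": 0.01},
  {"delta_pos": [0, 0, 0], "yaw": 0, "claw": 0.01},
])

```text
time_s: 16.0
tcp_pos: [472.5, 125.1, 281.7]
tcp_rot: [[0.993, -0.12, -0.001], [-0.12, -0.993, -0.0], [-0.001, 0.0, -1.0]]
ft_force: [0.2, 0.6, -1.1]
gripper_width: 0.277
gripper_force: 58.9
```

Emit:
apply_moves([
  {"delta_pos": [0, 0, 0.008], "yaw": 0, "claw": 0.01},
  {"delta_pos": [0, 0, 0.008], "yaw": 0, "claw": 0.01},
  {"delta_pos": [0, 0, 0.008], "yaw": 0, "claw": 0.01},
  {"delta_pos": [0, 0, 0.008], "yaw": 0, "claw": 0.01},
  {"delta_pos": [0, 0, 0], "yaw": 0, "claw": 0.01},
])

```text
time_s: 16.62
tcp_pos: [472.4, 125.0, 249.5]
tcp_rot: [[0.993, -0.12, -0.001], [-0.12, -0.993, -0.0], [-0.001, 0.001, -1.0]]
ft_force: [-0.3, -0.1, -1.1]
gripper_width: 0.275
gripper_force: 58.9
```

Inside the bore with no lateral load. Now pushing the bolt.

Emit:
apply_moves([
  {"delta_pos": [0, 0, 0.006], "yaw": 0, "claw": 0.01},
  {"delta_pos": [0, 0, 0.006], "yaw": 0, "claw": 0.01},
  {"delta_pos": [0, 0, 0.006], "yaw": 0, "claw": 0.01},
  {"delta_pos": [0, 0, 0.004], "yaw": 0, "claw": 0.01},
  {"delta_pos": [0, 0, 0], "yaw": 0, "claw": 0.01},
])

```text
time_s: 17.25
tcp_pos: [472.7, 125.2, 228.0]
tcp_rot: [[0.993, -0.12, -0.0], [-0.12, -0.993, -0.0], [-0.0, 0.0, -1.0]]
ft_force: [-0.6, -0.5, -1.0]
gripper_width: 0.274
gripper_force: 59.0
```

Emit:
apply_moves([
  {"delta_pos": [0, 0, 0.004], "yaw": 0, "claw": 0.01},
  {"delta_pos": [0, 0, 0.004], "yaw": 0, "claw": 0.01},
  {"delta_pos": [0, 0, 0.004], "yaw": 0, "claw": 0.01},
  {"delta_pos": [0, 0, 0.004], "yaw": 0, "claw": 0.01},
  {"delta_pos": [0, 0, 0.003], "yaw": 0, "claw": 0.01},
  {"delta_pos": [0, 0, 0], "yaw": 0, "claw": 0.01},
])

```text
time_s: 18.0
tcp_pos: [472.3, 124.7, 208.6]
tcp_rot: [[0.993, -0.12, -0.002], [-0.12, -0.993, -0.001], [-0.001, 0.001, -1.0]]
ft_force: [0.0, 0.7, -1.8]
gripper_width: 0.277
gripper_force: 59.0
```

Emit:
apply_moves([
  {"delta_pos": [0, 0, 0.003], "yaw": 0, "claw": 0.01},
  {"delta_pos": [0, 0, 0.002], "yaw": 0, "claw": 0.01},
  {"delta_pos": [0, 0, 0], "yaw": 0, "claw": 0.01},
])

```text
time_s: 18.38
tcp_pos: [472.6, 124.9, 204.0]
tcp_rot: [[0.993, -0.12, -0.001], [-0.12, -0.993, -0.0], [-0.0, 0.0, -1.0]]
ft_force: [0.2, -1.9, -1.9]
gripper_width: 0.274
gripper_force: 58.9
```

Emit:
apply_moves([
  {"delta_pos": [0, 0, 0.001], "yaw": 0, "claw": 0.01},
  {"delta_pos": [0, 0, 0], "yaw": 0, "claw": 0.01},
])

```text
time_s: 18.62
tcp_pos: [472.9, 125.0, 203.4]
tcp_rot: [[0.993, -0.12, 0.0], [-0.12, -0.993, -0.0], [0.0, 0.0, -1.0]]
ft_force: [-0.6, -2.2, 0.9]
gripper_width: 0.278
gripper_force: 59.2
```

Emit:
apply_moves([
  {"delta_pos": [0, 0, 0.002], "yaw": 0, "claw": 0.01},
  {"delta_pos": [0, 0, 0], "yaw": 0, "claw": 0.01},
])

```text
time_s: 18.88
tcp_pos: [473.7, 124.8, 201.7]
tcp_rot: [[0.993, -0.121, 0.002], [-0.121, -0.993, -0.0], [0.002, -0.0, -1.0]]
ft_force: [1.9, -4.6, 1.2]
gripper_width: 0.277
gripper_force: 59.3
```

Run:
```python
from h import *
s=readout.read_state(); print(s['ft_force'],s['tcp_pos'])
# rust-coloured pixels in/around tray, scene and wrist
for n,b in(('scene',(225,225,300,285)),('wrist',(225,100,425,260))):
    c=cap(n,n+'_d.png'); im=c['image']; h=cv2.cvtColor(im,cv2.COLOR_RGB2HSV)
    m=cv2.inRange(h,(0,40,30),(20,200,170)); x0,y0,x1,y1=b; z=np.zeros_like(m); z[y0:y1,x0:x1]=m[y0:y1,x0:x1]
    k,l,st,ce=cv2.connectedComponentsWithStats(z)
    for i in range(1,k):
        if st[i,4]>6: print(n,st[i],onz(c,*ce[i],8).round(0),im[l==i].mean(0).round())
```

```text
[ 1.94772921 -4.59276864  1.24538408] [473.73580458 124.78324914 201.66513099]
wrist [299 234  52  26 992] [405. 134.   8.] [132.  80.  44.]
```

Emit:
apply_moves([
  {"delta_pos": [0, 0, 0.002], "yaw": 0, "claw": 0.01},
  {"delta_pos": [0, 0, 0], "yaw": 0, "claw": 0.01},
  {"delta_pos": [0, 0, 0], "yaw": 0, "claw": 0.01},
])

```text
time_s: 19.35
tcp_pos: [473.9, 124.7, 200.6]
tcp_rot: [[0.993, -0.121, 0.002], [-0.121, -0.993, -0.001], [0.002, 0.0, -1.0]]
ft_force: [0.7, -5.9, 10.5]
gripper_width: 0.279
gripper_force: 60.7
```

Run:
```python
from h import *
s=readout.read_state(); print(s['ft_force'],s['tcp_pos'],s['wrist_torque'])
c=cap('scene'); im=c['image']
for p in((472.5,124.5,165),(472.5,124.5,169)): print(proj(c,p))
np.set_printoptions(linewidth=200)
h=cv2.cvtColor(im,cv2.COLOR_RGB2HSV)
print('gray column x=258, rows 190..250'); print([tuple(int(v) for v in im[r,258]) for r in range(190,250,2)])
```

```text
[ 0.73380425 -5.87419275 10.54361332] [473.93964342 124.71161991 200.61028035] [-1.3133721  -0.09646051 -0.01080995]
(np.float64(258.1440036151421), np.float64(207.01467798902132))
(np.float64(257.9828428958017), np.float64(205.7176970741268))
gray column x=258, rows 190..250
[(182, 120, 84), (203, 117, 61), (207, 121, 63), (192, 112, 60), (183, 108, 58), (187, 110, 61), (185, 109, 59), (187, 111, 60), (184, 108, 57), (181, 107, 61), (171, 159, 155), (224, 230, 233), (206, 211, 212), (165, 171, 172), (171, 178, 180), (177, 185, 186), (180, 186, 187), (185, 191, 192), (185, 190, 192), (185, 193, 194), (178, 187, 191), (177, 187, 191), (175, 185, 190), (177, 184, 187), (195, 190, 173), (185, 178, 161), (140, 139, 139), (89, 104, 131), (54, 83, 132), (76, 123, 202)]
```

Emit:
apply_moves([
  {"delta_pos": [0, 0, 0.002], "yaw": 0, "claw": 0.01},
  {"delta_pos": [0, 0, 0], "yaw": 0, "claw": 0.01},
  {"delta_pos": [0, 0, 0], "yaw": 0, "claw": 0.01},
])

```text
time_s: 19.77
tcp_pos: [474.2, 124.8, 200.2]
tcp_rot: [[0.993, -0.121, 0.003], [-0.121, -0.993, -0.001], [0.003, 0.001, -1.0]]
ft_force: [-4.2, -7.9, 25.4]
gripper_width: 0.274
gripper_force: 62.2
```

It is firmly seated. I'll ease off, release and retreat straight up.

Emit:
apply_moves([
  {"delta_pos": [0, 0, -0.004], "yaw": 0, "claw": 0.01},
  {"delta_pos": [0, 0, 0], "yaw": 0, "claw": 0.01},
  {"delta_pos": [0, 0, 0], "yaw": 0, "claw": 0.04},
  {"delta_pos": [0, 0, 0], "yaw": 0, "claw": 0.06},
  {"delta_pos": [0, 0, 0], "yaw": 0, "claw": 0.06},
  {"delta_pos": [0, 0, 0], "yaw": 0, "claw": 0.06},
  {"delta_pos": [0, 0, 0], "yaw": 0, "claw": 0.06},
  {"delta_pos": [0, 0, -0.015], "yaw": 0, "claw": 0.06},
  {"delta_pos": [0, 0, -0.03], "yaw": 0, "claw": 0.06},
  {"delta_pos": [0, 0, -0.03], "yaw": 0, "claw": 0.06},
  {"delta_pos": [0, 0, -0.03], "yaw": 0, "claw": 0.06},
  {"delta_pos": [0, 0, 0], "yaw": 0, "claw": 0.06},
])

```text
time_s: 21.28
tcp_pos: [474.2, 125.9, 309.7]
tcp_rot: [[0.993, -0.12, 0.006], [-0.12, -0.993, 0.002], [0.006, -0.002, -1.0]]
ft_force: [-0.0, 0.1, 0.3]
gripper_width: 0.702
gripper_force: 0.0
```

Emit:
apply_moves([
  {"delta_pos": [0, 0.03, 0], "yaw": 0, "claw": 0.06},
  {"delta_pos": [0, 0.03, 0], "yaw": 0, "claw": 0.06},
  {"delta_pos": [0, 0.03, 0], "yaw": 0, "claw": 0.06},
  {"delta_pos": [0, 0.03, 0], "yaw": 0, "claw": 0.06},
  {"delta_pos": [0, 0, 0], "yaw": 0, "claw": 0.06},
])

```text
time_s: 21.9
tcp_pos: [457.8, 3.7, 306.0]
tcp_rot: [[0.992, -0.124, -0.001], [-0.124, -0.992, -0.001], [-0.001, 0.001, -1.0]]
ft_force: [-0.0, 1.0, 0.2]
gripper_width: 0.702
gripper_force: 0.0
```

Run:
```python
from h import *
s=readout.read_state(); print(s['ft_force'],s['tcp_pos'])
R={}
for n,b in(('scene',(225,150,300,285)),('wrist',(80,90,330,260))):
    c=cap(n,n+'_e.png'); im=c['image']; h=cv2.cvtColor(im,cv2.COLOR_RGB2HSV)
    x0,y0,x1,y1=b
    for nm,lo,hi,z in(('orange',(5,130,100),(22,255,255),191),('rust',(0,30,25),(20,170,140),8)):
        m=cv2.inRange(h,lo,hi); q=np.zeros_like(m); q[y0:y1,x0:x1]=m[y0:y1,x0:x1]
        k,l,st,ce=cv2.connectedComponentsWithStats(q)
        for i in range(1,k):
            if st[i,4]>8:
                print(n,nm,st[i],onz(c,*ce[i],z).round(0),im[l==i].mean(0).round())
                if nm=='orange' and st[i,4]>50: R[n]=ray(c,*ce[i])
    print(n,'tray corners px',[np.round(proj(c,np.array([472,123,20])+a*np.array([.992,-.125,0])*34+bb*np.array([.125,.992,0])*65)) for a in(-1,1) for bb in(-1,1)])
if len(R)==2: print(tri(R['scene'],R['wrist']))
```

```text
[-0.03210708  0.98230407  0.15189987] [457.77048679   3.73987317 305.95206304]
scene orange [251 190  12  19 184] [473. 125. 191.] [207. 132.  72.]
scene rust [260 189   5  12  20] [678.  10.   8.] [98. 74. 60.]
scene tray corners px [array([293., 250.]), array([245., 269.]), array([282., 233.]), array([235., 251.])]
wrist orange [ 161  189   43   38 1128] [473. 125. 191.] [184. 120.  64.]
wrist rust [233 168   5   5  11] [474. 130.   8.] [96. 87. 75.]
wrist rust [189 188  16  24  49] [442. 192.   8.] [119.  87.  68.]
wrist rust [184 196  13  12  28] [439. 208.   8.] [119.  73.  42.]
wrist rust [189 202   4   6  10] [434. 211.   8.] [118.  72.  42.]
wrist rust [185 204   5  10  19] [428. 218.   8.] [117.  71.  41.]
wrist rust [191 207   3   9  13] [422. 211.   8.] [113.  69.  39.]
wrist tray corners px [array([286., 196.]), array([197., 197.]), array([285., 146.]), array([193., 149.])]
(array([472.99358165, 124.96098453, 191.07695325]), np.float64(0.7980034468383842))
```

The grip centre triangulates to z = 191 mm, and 165 + 26 = 191, so the flange is on the mouth. To check for the bolt in the tray I'll look in along y.

Emit:
apply_moves([
  {"delta_pos": [0, 0.03, 0.03], "yaw": 0, "claw": 0.06},
  {"delta_pos": [0, 0.03, 0.03], "yaw": 0, "claw": 0.06},
  {"delta_pos": [0, 0.02, 0.04], "yaw": 0, "claw": 0.06},
  {"delta_pos": [0, 0, 0], "yaw": 0, "claw": 0.06},
])

```text
time_s: 22.5
tcp_pos: [446.8, -73.2, 204.1]
tcp_rot: [[0.993, -0.121, -0.006], [-0.121, -0.993, 0.001], [-0.006, -0.0, -1.0]]
ft_force: [-0.5, 0.1, 0.8]
gripper_width: 0.703
gripper_force: 0.0
```

Run:
```python
from h import *
for n in('wrist','top'):
    c=cap(n,n+'_f.png'); im=c['image']; h=cv2.cvtColor(im,cv2.COLOR_RGB2HSV)
    P=[proj(c,np.array([472,123,20])+a*np.array([.992,-.125,0])*34+bb*np.array([.125,.992,0])*65) for a,bb in((-1,-1),(-1,1),(1,1),(1,-1))]
    print(n,np.round(P).tolist(),'tube end',proj(c,(473,125,54)),'floor',proj(c,(473,125,6)))
    q=np.zeros(im.shape[:2],np.uint8); cv2.fillPoly(q,[np.round(P).astype(np.int32)],255)
    m=cv2.inRange(h,(0,25,20),(25,255,170))
    for lab,mm in(('tray',m&q),('out',m&~q)):
        k,l,st,ce=cv2.connectedComponentsWithStats(mm)
        for i in range(1,k):
            if 15<st[i,4]<400 and (lab=='tray' or n=='wrist' and ce[i][1]<220 and st[i,4]>40): print(lab,st[i],onz(c,*ce[i],8).round(0),im[l==i].mean(0).round())
```

```text
wrist [[203.0, 218.0], [111.0, 216.0], [103.0, 161.0], [197.0, 155.0]] tube end (np.float64(130.68366634501237), np.float64(195.0619313873924)) floor (np.float64(153.0819073113082), np.float64(184.53729048656376))
tray [140 181  17  12  89] [473. 131.   8.] [68. 59. 51.]
tray [117 188   5   7  21] [473. 178.   8.] [137. 132. 114.]
tray [129 188   7  19  76] [463. 159.   8.] [138. 129. 106.]
out [589   0  51  18 212] [ 677. -543.    8.] [123. 119. 110.]
out [363   6  46  12 131] [ 619. -157.    8.] [115. 111. 103.]
out [488  10  26  10 102] [ 621. -294.    8.] [117. 114. 105.]
out [564  36  29  15 168] [ 600. -421.    8.] [101.  98.  90.]
out [602  42  38  19 164] [ 602. -519.    8.] [95. 91. 84.]
out [ 86  67  37  24 296] [615. 175.   8.] [103.  99.  91.]
out [299  94  23  22 192] [530. -68.   8.] [108.  95.  83.]
out [347 108  25  24 172] [ 509. -114.    8.] [105.  92.  80.]
out [  0 119  18  14  74] [613. 404.   8.] [103. 100.  92.]
out [316 170  24  21 187] [451. -75.   8.] [79. 70. 61.]
out [617 185  23  13 154] [ 390. -555.    8.] [81. 72. 60.]
top [[264.0, 231.0], [207.0, 224.0], [212.0, 195.0], [268.0, 201.0]] tube end (np.float64(233.41753416209878), np.float64(209.7218761052474)) floor (np.float64(237.90521145870895), np.float64(212.89429367913328))
tray [216 196  12  12  80] [498. 160.   8.] [132.  90.  65.]
```

Two wrist views put the rust-coloured bolt at (474,130) and (473,131) on the z = 8 mm plane, so it is lying in the tray. Handing in.

```bash
python3 -c "
from h import *
print(arm.hand_in())"
```

```text
the job is handed in; nothing more can be done
None
```

The job is handed in: the tube is upright against its stop, the bolt lies in the blue tray, the orange-grip rod stands in the tube with its flange on the mouth, and the black-grip rod was not moved from its stand.

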